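Find the socket for the heating bath's hold-down nut

TASK

The rotary evaporator's heating bath is held down by two hex nuts of different sizes, one on each side lug; find the socket that fits the nut on the left lug (the side of the socket tray) by trying them on it in order, always the smallest socket first; the first that goes all the way down over the nut is the one to keep. Stand any socket that does not fit back upright in the tray, and finish with the fitting socket upright and fully home on that nut while the gripper still holds it by its square adapter: do not let go at the end. Leave everything else on the bench where it is.

Things in the scene. Friction and masses are not known exactly. Their poses are not given: they have to be found in the camera images.
- bath: the fixed heating bath: a grey foot plate, 90 by 420 by 12 mm, with a round white bowl (197 mm across, its rim 107 mm above the bench) on its middle and a lug with a nut at each end. Origin: centre of the underside of the plate; y runs along the plate to the left lug
- left_stud (a point): centre of the left lug's upper face, 12 mm above the bench, 165 mm from the bath's centre: the nut there has its origin here. A fitting socket has about 1.5 mm of play on each side and is fully home with its mouth on the washer, 3 mm above this point; one that is too small stops with its mouth about 20 mm above it; one that is too large drops on but sits loose
- nut_p: one of two fixed steel hex nuts, one per lug; which is where changes, and the size across flats (25 to 40 mm) is unknown: try sockets, or look. Origin: underside of its washer (62 mm across, 3 mm thick), on the axis; the nut spans 3 to 21 mm above it, top edge chamfered 3 mm, with a 17 mm stud up to 29 mm. z up, two flats face along x: bore and nut line up when yaws differ by a multiple of 60 degrees
- nut_q: the other hex nut: the same words as for nut_p hold for it, only its size across flats differs
- tray: fixed white plastic tray, 125 by 335 mm, walls 18 mm high and 4 mm thick, floor 4 mm thick, with two dividers across that make a row of three compartments along y, centres 110 mm apart, one socket in each. Origin: centre of the underside
- socket_s: the smallest of three steel sockets, standing mouth down in any compartment: hex bore 29.8 mm across flats, 34 mm deep, open below; round outside, 42 mm across up to 40 mm, then a 33 mm neck; 54 to 88 mm above the mouth a square adapter, 18 by 18 mm, sides square to x and y: grip it there. Origin: centre of the mouth; z up; two flats of the bore face along x
- socket_m: the middle of three steel sockets, standing mouth down in any compartment: hex bore 37 mm across flats, 34 mm deep, open below; round outside, 50 mm across up to 40 mm, then a 33 mm neck; 54 to 88 mm above the mouth a square adapter, 18 by 18 mm, sides square to x and y: grip it there. Origin: centre of the mouth; z up; two flats of the bore face along x
- socket_l: the largest of three steel sockets, standing mouth down in any compartment: hex bore 44 mm across flats, 34 mm deep, open below; round outside, 58 mm across up to 40 mm, then a 33 mm neck; 54 to 88 mm above the mouth a square adapter, 18 by 18 mm, sides square to x and y: grip it there. Origin: centre of the mouth; z up; two flats of the bore face along x
- stopper: bystander, leave alone: ground-glass stopper, 25 mm across, 36 mm high, standing just right of the tray
- wrench: bystander, leave alone: open-ended steel spanner 150 mm long lying flat between the robot and the bath
- conical: bystander, leave alone: conical glass flask, 80 mm across the foot, 130 mm high
- beaker: bystander, leave alone: glass beaker, 68 mm across, 85 mm high
- bottle: bystander, leave alone: amber glass bottle, 64 mm across, 150 mm high
- flask: bystander, leave alone: small volumetric glass flask, 74 mm across, 123 mm high
- jar: bystander, leave alone: white plastic jar with a lid, 60 mm across, 65 mm high
Things that resemble listed ones, but are neither listed nor needed, are in the scene too. Leave any brown or yellow look-alike of the socket_m alone.

How it is judged:
By the outcome, as a careful person would: the job done as asked, in the order asked, and still so for the second after the job is handed in, while the arm keeps its last pose, push and grip.
It also fails if it takes over 54 s, if anything falls off the work surface, if the arm or the gripper's body presses on something with over 40 N, if the wrist force passes 120 N, or if a joint passes its speed limit or range.

ROBOT

A 7-joint arm with a two-finger parallel gripper is mounted at the origin on the work surface. World frame = base frame: x ahead of the robot, y to its left, z up, the work surface at z = 0. Lengths are in m, angles in degrees, forces in N, time in s.
With the tool pointing down it reaches from about 0.425 to 0.875 m from the base axis. Payload 4.7 kg.
Tool frame: the origin (TCP) lies at the very end of the fingers, on their centre line; the grasp point (between the pads) lies 19 mm behind it; z points along the fingers, y is the line along which they close (so a half turn about z gives the same grasp; the last joint's range is limited). The gripper opens to 87 mm and grips with 3 to 60 N. Pads are 19 mm wide; open, the fingers measure 117 mm over their backs; the gripper's body (75 mm by 190 mm) begins 51 mm behind the grasp point.
Start: joints at [-65.082, 18.392, -4.016, 83.108, 1.295, 78.541, -3.26], TCP at [0.266, 0.593, 0.223] pointing down, gripper open.
Joint ranges: [-163.93, 163.93], [-17.29, 119.83], [-79.2, 71.16], [3.27, 140.29], [-89.18, 269.18], [5.43, 117.66], [-154.24, 154.24]. Speed limits (degrees/s): [147.25, 147.25, 180, 180, 180, 180, 180].

INTERFACE

Orientations are given as [roll, pitch, yaw] about the fixed x, y, z axes, in that order (R = Rz(yaw) Ry(pitch) Rx(roll)).
In Python, from cell import get_obs, eyes, env gives the robot as it stands.
- The arm moves only by the tool servo_tool, never from a script. Its argument "series" is a list that holds one entry, the list of rows, each a list of 7 numbers: the shift along the tool's x, y, z in units of 300 mm (1.0 is 300 mm), then the turn, a rotation vector about the tool's x, y, z in units of pi rad (1.0 is pi rad), then the opening, from 0 (shut) to 1 (fully open). In form: [[[tx, ty, tz, wx, wy, wz, gripper], ...]]. A call has 1 to 12 rows; each row is the pose to reach, as a shift and turn from the pose commanded when the call began, along the tool's axes at that moment, turning the shorter way round; what a row does not reach only later rows make up. A row lasts 1/12 s, in which the tool goes at most 41.7 mm and 7.16 degrees, less where a joint would pass 70% of its speed; a pose out of reach is approached as far as the arm can. A call with a number of a shift or a turn outside -1 to 1 is refused whole. A call with a gripper value outside its range is refused whole. The fingers move at their own pace and stop on an object; "grip_force" is the grip in N (left out, the last holds). Time passes only in rows, so rows that repeat a pose let the fingers close. It gives the time, the measured TCP pose, the force, the opening and the grip force at its end, in the units of the state.
- get_obs(): the state, without advancing time (a new reading comes with each control period).
- eyes.read_camera(name): name is "side" or "top" or "wrist"; returns a dict with "frame" (480x640x3 uint8, red, green, blue), "depth" (480x640 float32, m along the optical axis (not along the pixel's ray), 0 where there is no reading), "fx", "fy", "cx", "cy" (pixels), "origin" and "rotation" of the camera in the world; the wrist camera has in their place "mount" (4x4, takes a point from camera to tool coordinates, whose origin is the TCP and whose axes are the flange's). Camera axes: x right, y down, z forward; pixel columns grow to the right and rows downward; lengths in m; the calibration is good to about 2 mm. A picture is of the moment at which its call begins: read the wrist's pose just before it.
- env.sign_off(): hands the job in; it is judged then, once.
The state is a dict: "time_s": time; "qpos": joint angles; "joint_velocities": joint speeds; "effort": joint torques, N m; "tool_pos": TCP position; "tool_rot": TCP orientation; "force": force on the tool from outside, world axes, zero at the start; "wrist_torque": the same for the moment, N m; "grip_width": finger opening in m; "grasp_force": force on a finger pad.
Only numpy, scipy, OpenCV 4.12 (cv2) and the standard library are available. Lean on these libraries where they do the work, as an engineer would, in place of code of your own. Each camera call takes 0.05 s, during which the arm holds its last target. There are 200 camera calls.

## Working session

There is one attempt and no reset: what is moved stays moved. The work goes in short steps, Python scripts to look and compute and a tool call to move; the robot and the scene stay as the last step left them, time stands still between calls to the robot, and variables do not carry over. Pictures are saved under pics/ and viewed, at most 10 in all, crops included, and the job is handed in when it is done.

Besides the shell and the picture viewer there is one more tool, called after "Request:" by a JSON object that holds its "method" and its "body", one argument or row to a line. servo_tool: Moves the arm, as the interface text tells. Shifts and turns lie within -1 to 1; 1 stands for 300 mm of shift or pi rad of turn. Its arguments: {"type":"object","properties":{"series":{"type":"array"},"grip_force":{"type":"number"}},"required":["series"]}

```bash
mkdir -p pics; ls; cat > h.py <<'E'
import numpy as np, cv2
from scipy.spatial.transform import Rotation as R
from cell import get_obs, eyes, env
def snap(n):
    o=get_obs(); c=eyes.read_camera(n)
    if 'mount' in c:
        T=np.eye(4); T[:3,:3]=R.from_euler('xyz',o['tool_rot'],degrees=True).as_matrix(); T[:3,3]=o['tool_pos']
        M=T@np.array(c['mount']); c['origin']=M[:3,3]; c['rotation']=M[:3,:3]
    c['rotation']=np.array(c['rotation']); c['origin']=np.array(c['origin'])
    return c
def pts(c):
    v,u=np.mgrid[:480,:640]; d=c['depth']
    p=np.stack([(u-c['cx'])/c['fx']*d,(v-c['cy'])/c['fy']*d,d],-1)
    return p@c['rotation'].T+c['origin']
def ray(c,u,v,z):
    d=c['rotation']@np.array([(u-c['cx'])/c['fx'],(v-c['cy'])/c['fy'],1]); o=c['origin']
    return o+d*(z-o[2])/d[2]
def save(c,n): cv2.imwrite('pics/'+n+'.png',c['frame'][:,:,::-1])
E
python3 - <<'E'
from h import *
o=get_obs(); print({k:np.round(v,3) for k,v in o.items()})
for n in('top','side'):
    c=snap(n); save(c,n+'0'); np.savez('/tmp/'+n+'.npz',**c); print(n,c['origin'],c['rotation'].round(3).tolist(),c['fx'])
E
```

```text
pics
{'time_s': np.float64(0.0), 'qpos': array([-65.081,  18.439,  -4.015,  83.175,   1.296,  78.542,  -3.26 ]), 'joint_velocities': array([-0.052,  0.046, -0.107, -0.038,  0.012,  0.11 , -0.055]), 'effort': array([ 0.0000e+00, -4.9128e+01, -4.0400e-01, -3.1254e+01, -6.4000e-02,
        4.4000e-02,  0.0000e+00]), 'tool_pos': array([0.265, 0.593, 0.221]), 'tool_rot': array([-1.7989e+02,  7.0000e-03,  1.5589e+02]), 'force': array([ 0.459, -0.414, -1.065]), 'wrist_torque': array([ 0.012, -0.012,  0.006]), 'grasp_force': np.float64(0.0), 'grip_width': np.float64(0.087)}
top [0.41225875 0.02092857 1.22611015] [-175.16, -0.85, -91.313] 525.711131706187
side [ 0.81437256 -0.90947563  0.68691682] [-122.938, 0.883, 16.28] 478.2306327354636
```

```bash
sed -i "s/    c\['rotation'\]=np.array.*/    r=np.array(c['rotation']); c['rotation']=r if r.ndim==2 else R.from_euler('xyz',r,degrees=True).as_matrix(); c['origin']=np.array(c['origin'])/" h.py; ls pics
```

```text
side0.png
top0.png
```

View pics/top0.png

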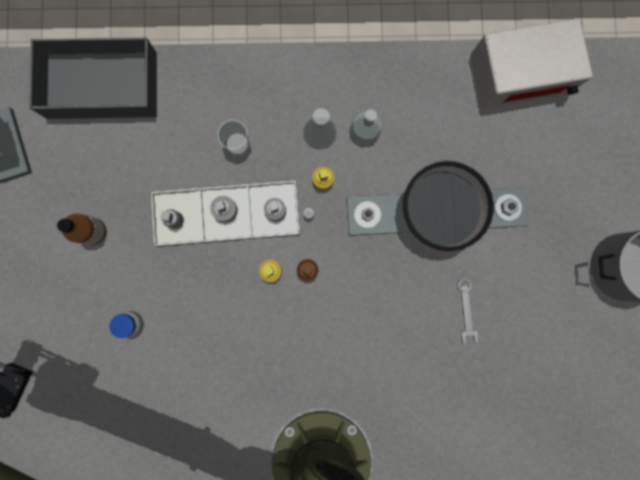

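View pics/side0.png

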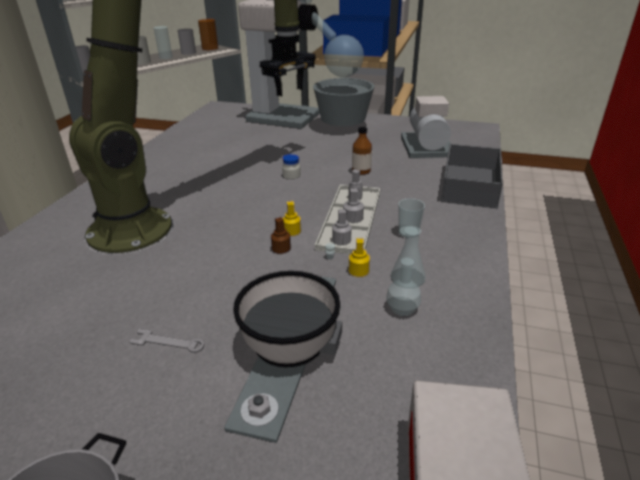

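Top view: tray around (225,213) holds three steel sockets at (172,218), (223,210), (275,209). Left-lug nut is at (368,213), right-lug nut at (509,207). Things that could be mistaken for a socket: yellow ones at (322,178) and (270,271), brown at (307,270) — these are outside the tray, wrong colour. Stopper at (308,214). Measure and check in a close crop.

```bash
python3 - <<'E'
from h import *
c=snap('top'); P=pts(c); z=P[...,2]
print(c['origin'],c['rotation'].round(2).tolist())
def box(u,v,r=24): 
    m=np.zeros(z.shape,bool); m[v-r:v+r,u-r:u+r]=1; return m
for n,(u,v) in dict(a=(172,218),b=(223,210),c=(275,209)).items():
    b=box(u,v)
    for lo,hi in((.03,.05),(.05,.08),(.08,.11)):
        m=b&(z>lo)&(z<hi); q=P[m]
        if len(q)<4: print(n,lo,len(q)); continue
        print(n,lo,len(q),np.median(q,0).round(4),q.min(0).round(4),q.max(0).round(4), 'areaeq',(2*np.sqrt(len(q)/np.pi)*(c['depth'][m].mean()/c['fx'])).round(4))
for n,(u,v) in dict(L=(368,213),Rr=(509,207)).items():
    hsv=c['frame'].min(2); b=box(u,v,20)
    m=(b&(hsv>195)).astype(np.uint8)
    cs,_=cv2.findContours(m,cv2.RETR_EXTERNAL,2); k=max(cs,key=cv2.contourArea); (e,ax,an)=cv2.fitEllipse(k)
    print(n,e,ax,ray(c,*e,.015), P[v,u])
    m=b&(z>.025)&(z<.06); q=P[m]; print(len(q),np.median(q,0),q.min(0),q.max(0))
# tray outline
f=c['frame']; m=((f.min(2)>190)).astype(np.uint8); m[:, :140]=0; m[:,310:]=0; m[:170]=0; m[255:]=0
k=np.argwhere(m)[:,::-1].astype(np.float32); r=cv2.minAreaRect(k); print(r,[ray(c,*p,.018).round(3).tolist() for p in cv2.boxPoints(r)])
# plate
cr=np.vstack([cv2.resize(f[170:260,140:310],None,fx=4.6,fy=3.3,interpolation=2),cv2.resize(f[170:250,330:540],(782,296),interpolation=2)])
cv2.imwrite('pics/crop0.png',cr[:,:,::-1])
E
```

```text
[0.41225875 0.02092857 1.22611015] [[-0.02, -1.0, 0.08], [-1.0, 0.02, -0.02], [0.01, -0.08, -1.0]]
a 0.03 93 [0.5474 0.3147 0.0465] [0.5335 0.3078 0.0301] [0.5738 0.3491 0.0499] areaeq 0.0245
a 0.05 130 [0.5492 0.3211 0.0596] [0.534  0.3095 0.05  ] [0.5722 0.3477 0.0785] areaeq 0.0286
a 0.08 82 [0.5535 0.3274 0.0928] [0.5438 0.3189 0.0814] [0.5628 0.3381 0.0988] areaeq 0.0221
b 0.03 252 [0.5715 0.2051 0.0468] [0.5454 0.1834 0.0305] [0.6028 0.2393 0.05  ] areaeq 0.0404
b 0.05 196 [0.568  0.2068 0.0539] [0.5475 0.1841 0.05  ] [0.5992 0.2378 0.0794] areaeq 0.0353
b 0.08 82 [0.5732 0.2111 0.0926] [0.5637 0.2002 0.081 ] [0.5847 0.2216 0.0988] areaeq 0.0222
c 0.03 168 [0.5645 0.0923 0.0469] [0.546  0.0703 0.0303] [0.5961 0.1198 0.05  ] areaeq 0.033
c 0.05 152 [0.5648 0.0915 0.0577] [0.5494 0.0719 0.0501] [0.5919 0.1191 0.0793] areaeq 0.0311
c 0.08 74 [0.5705 0.0944 0.0927] [0.56   0.0852 0.0804] [0.5816 0.1048 0.0995] areaeq 0.0211
L (366.97918701171875, 214.15451049804688) (20.11263084411621, 21.638322830200195) [ 0.55559764 -0.11884737  0.015     ] [ 0.55460291 -0.11775648  0.04522417]
121 [ 0.55524349 -0.1166875   0.03510889] [ 0.54234315 -0.1311686   0.02565961] [ 0.570291   -0.10370685  0.04719487]Traceback (most recent call last):
  File "<stdin>", line 15, in <module>
ValueError: max() iterable argument is empty
```

```bash
python3 - <<'E'
from h import *
c=snap('top'); f=c['frame']
cr=np.vstack([cv2.resize(f[175:250,145:305],(800,375),interpolation=2),cv2.resize(f[185:240,340:540],(800,220),interpolation=2)])
cv2.imwrite('pics/crop0.png',cr[:,:,::-1])
m=(f.min(2)>150).astype(np.uint8); m[:, :140]=0; m[:,302:]=0; m[:170]=0; m[255:]=0
k=np.argwhere(m)[:,::-1].astype(np.float32); r=cv2.minAreaRect(k); print(r,[ray(c,*p,.018).round(3).tolist() for p in cv2.boxPoints(r)])
# plate colour: bluish grey
o=f[222,360].astype(int); print(o,f[300,360],f[215,515])
E
sed -n 1,1p h.py; python3 -c "
from h import *
o=get_obs(); print(o['tool_pos'],o['tool_rot'],R.from_euler('xyz',o['tool_rot'],degrees=True).as_matrix().round(3))
c=eyes.read_camera('wrist'); print(np.round(c['mount'],3),c['fx'])"
```

```text
((224.47283935546875, 212.66436767578125), (52.42255401611328, 145.06448364257812), 85.36454010009766) [[0.616, 0.382, 0.018], [0.637, 0.047, 0.018], [0.515, 0.04, 0.018], [0.495, 0.372, 0.018]]
[198 200 200] [121 121 119] [179 184 185]
import numpy as np, cv2
[0.26542638 0.59297797 0.22191265] [-1.79934326e+02  3.99482460e-03  1.55889915e+02] [[-0.913  0.408 -0.   ]
 [ 0.408  0.913 -0.001]
 [-0.    -0.001 -1.   ]]
[[ 0.    -0.958 -0.288  0.079]
 [ 1.     0.     0.    -0.   ]
 [-0.    -0.288  0.958 -0.161]
 [ 0.     0.     0.     1.   ]] 351.7749520728366
```

View pics/crop0.png

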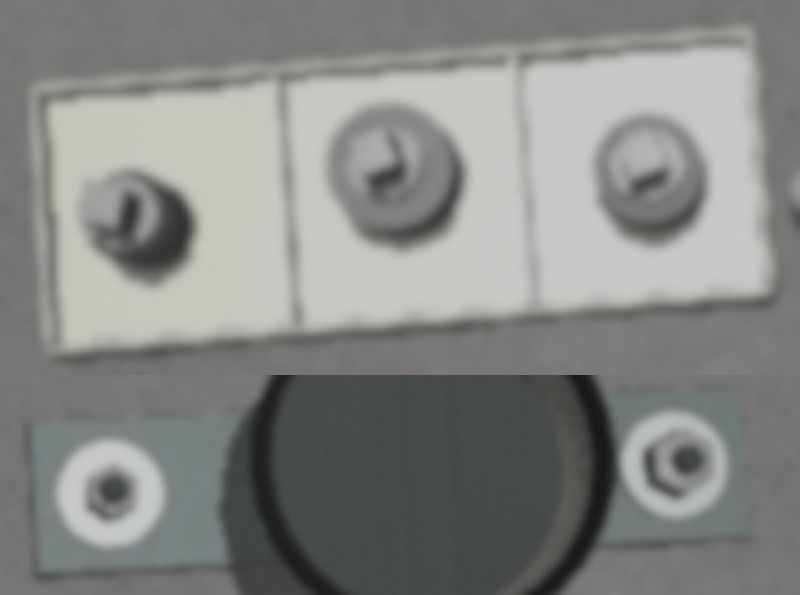

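Crop: tray sockets from left are small (≈42 mm), large (≈58 mm), medium (≈50 mm). The left-lug nut is visibly the smaller of the two. I start with the small socket, at about (0.553, 0.327).

Request:
{"method": "servo_tool", "body": {
  "series": [
    [[-0.5, -0.17, 0, 0, 0, 0, 1], [-0.967, -0.333, 0, 0, 0, 0, 1], [-0.967, -0.333, 0, 0, 0, 0, 1], [-0.967, -0.333, 0, 0, 0, 0, 1], [-0.967, -0.333, 0, 0, 0, 0, 1], [-0.967, -0.333, 0, 0, 0, 0, 1], [-0.967, -0.333, 0, 0, 0, 0, 1], [-0.967, -0.333, 0, 0, 0, 0, 1]]
  ]
}}

```text
time_s: 0.92
tool_pos: [0.4954, 0.3765, 0.2227]
tool_rot: [-179.9, 0.3, 155.4]
force: [0.1, -1.4, -0.5]
grip_width: 0.0874
grasp_force: 0.0
```

Request:
{"method": "servo_tool", "body": {
  "series": [
    [[-0.13, -0.05, 0.03, 0, 0, 0, 1], [-0.26, -0.09, 0.07, 0, 0, 0, 1], [-0.26, -0.09, 0.07, 0, 0, 0, 1], [-0.26, -0.09, 0.07, 0, 0, 0, 1], [-0.26, -0.09, 0.07, 0, 0, 0, 1]]
  ]
}}

```text
time_s: 1.33
tool_pos: [0.5494, 0.3272, 0.2013]
tool_rot: [-180.0, -0.1, 155.9]
force: [-0.8, 0.9, 0.8]
grip_width: 0.0871
grasp_force: 0.0
```

```bash
python3 - <<'E'
from h import *
o=get_obs(); print(o['tool_pos'],o['tool_rot'],o['time_s'])
c=snap('wrist'); save(c,'w1'); P=pts(c); z=P[...,2]
m=(z>.085)&(z<.1); n,l,s,ce=cv2.connectedComponentsWithStats(m.astype(np.uint8))
for i in range(1,n):
    if s[i,4]>100:
        q=P[l==i]; r=cv2.minAreaRect((q[:,:2]*1000).astype(np.float32)); print(s[i],ce[i],q.mean(0).round(4),r)
m=(z>.035)&(z<.05)
n,l,s,ce=cv2.connectedComponentsWithStats(m.astype(np.uint8))
for i in range(1,n):
    if s[i,4]>100:
        q=P[l==i]; r=cv2.minEnclosingCircle((q[:,:2]*1000).astype(np.float32)); print(s[i],ce[i],q.mean(0).round(4),r)
E
```

```text
[0.54943156 0.32724106 0.20126021] [-1.79995171e+02 -5.90731515e-02  1.55850201e+02] 1.3333
[ 508   65   83   92 1900] [532.09789474 111.27263158] [0.5239 0.4989 0.0943] ((529.0447387695312, 509.2295227050781), (49.91360092163086, 63.57515335083008), 71.4637222290039)
[  2 197  31  30 521] [ 16.22264875 211.90403071] [0.4304 0.1067 0.087 ] ((430.4259033203125, 105.99504089355469), (18.256698608398438, 19.143611907958984), 28.52376365661621)
[317 226  26  26 501] [329.8003992  238.80638723] [0.5524 0.3269 0.0909] ((553.0870361328125, 326.5190124511719), (18.10921287536621, 18.220706939697266), 78.34002685546875)
[480  77  34  76 500] [489.812 116.186] [0.5216 0.4915 0.0428] ((527.9057006835938, 507.185546875), 30.66974639892578)
[  33  174   56   53 1327] [ 67.90052751 197.84476262] [0.4317 0.1172 0.0419] ((430.18408203125, 106.31946563720703), 25.31854820251465)
[308 202  44  42 496] [329.46572581 215.54032258] [0.5445 0.3303 0.045 ] ((553.308837890625, 326.4832763671875), 21.08098793029785)
[  0 216  18  45 567] [  6.7654321  239.38977072] [0.4405 0.0382 0.0401] ((437.28253173828125, 30.694046020507812), 22.501293182373047)
[ 202  260   60   55 1393] [234.61306533 280.69562096] [0.5662 0.219  0.0449] ((573.3915405273438, 209.66050720214844), 29.302030563354492)
[252 391  47  15 377] [276.53050398 397.45623342] [0.7082 0.1934 0.0423] ((717.4671630859375, 186.28485107421875), 26.077239990234375)
```

View pics/w1.png

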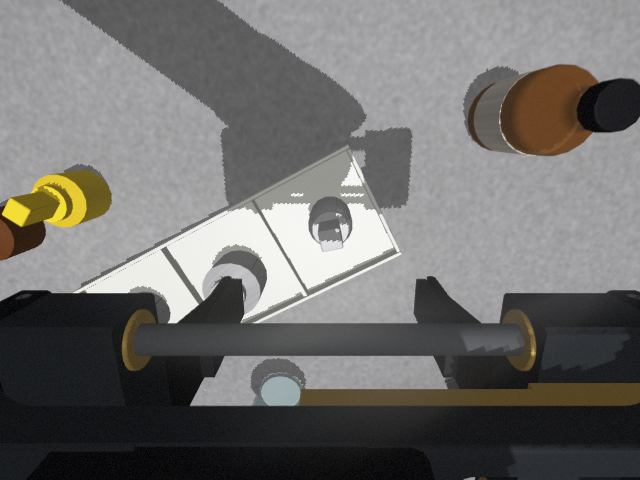

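Wrist view: small socket at (330,239), radius 21 mm, centre (0.553, 0.3265), adapter faces at −11.7°/78.3°. I'll turn −12.4° about tool z, then descend and grip.

Request:
{"method": "servo_tool", "body": {
  "series": [
    [[-0.012, 0.003, 0.1, 0, 0, -0.035, 1], [-0.012, 0.003, 0.2, 0, 0, -0.069, 1], [-0.012, 0.003, 0.3, 0, 0, -0.069, 1], [-0.012, 0.003, 0.4, 0, 0, -0.069, 1], [-0.012, 0.003, 0.467, 0, 0, -0.069, 1], [-0.012, 0.003, 0.467, 0, 0, -0.069, 1], [-0.012, 0.003, 0.467, 0, 0, -0.069, 1]]
  ]
}}

```text
time_s: 1.97
tool_pos: [0.5517, 0.3279, 0.0611]
tool_rot: [-180.0, -0.1, 168.5]
force: [0.4, 0.8, 0.9]
grip_width: 0.0864
grasp_force: 0.0
```

Request:
{"method": "servo_tool", "body": {
  "series": [
    [[0, 0, 0, 0, 0, 0, 0], [0, 0, 0, 0, 0, 0, 0], [0, 0, 0, 0, 0, 0, 0], [0, 0, 0, 0, 0, 0, 0], [0, 0, 0, 0, 0, 0, 0], [0, 0, 0, 0, 0, 0, 0], [0, 0, 0, 0, 0, 0, 0], [0, 0, 0, 0, 0, 0, 0]]
  ],
  "grip_force": 45
}}

```text
time_s: 2.63
tool_pos: [0.5534, 0.3264, 0.0615]
tool_rot: [180.0, 0.0, 168.3]
force: [0.6, 0.3, 0.1]
grip_width: 0.0417
grasp_force: 0.0
```

Request:
{"method": "servo_tool", "body": {
  "series": [
    [[0, 0, 0, 0, 0, 0, 0], [0, 0, 0, 0, 0, 0, 0], [0, 0, 0, 0, 0, 0, 0], [0, 0, 0, 0, 0, 0, 0], [0, 0, 0, 0, 0, 0, 0], [0, 0, 0, 0, 0, 0, 0], [0, 0, 0, 0, 0, 0, 0]]
  ]
}}

```text
time_s: 3.22
tool_pos: [0.5533, 0.3265, 0.0614]
tool_rot: [180.0, 0.0, 168.3]
force: [-0.8, 0.3, -0.0]
grip_width: 0.0178
grasp_force: 45.0
```

Request:
{"method": "servo_tool", "body": {
  "series": [
    [[0, 0, -0.1, 0, 0, 0, 0], [0, 0, -0.22, 0, 0, 0, 0], [0, 0, -0.34, 0, 0, 0, 0], [0, 0, -0.43, 0, 0, 0, 0], [-0.02, -0.1, -0.43, 0, 0, 0, 0], [-0.04, -0.22, -0.43, 0, 0, 0, 0], [-0.06, -0.34, -0.43, 0, 0, 0, 0], [-0.08, -0.46, -0.43, 0, 0, 0, 0], [-0.1, -0.58, -0.43, 0, 0, 0, 0], [-0.12, -0.7, -0.43, 0, 0, 0, 0], [-0.133, -0.8, -0.43, 0, 0, 0, 0], [-0.133, -0.833, -0.43, 0, 0, 0, 0]]
  ]
}}

```text
time_s: 4.22
tool_pos: [0.5415, 0.0667, 0.1905]
tool_rot: [-179.8, 0.0, 167.9]
force: [0.8, -1.3, -1.5]
grip_width: 0.0178
grasp_force: 45.0
```

Request:
{"method": "servo_tool", "body": {
  "series": [
    [[-0.02, -0.11, 0, 0, 0, 0, 0], [-0.04, -0.22, 0, 0, 0, 0, 0], [-0.058, -0.303, 0, 0, 0, 0, 0], [-0.058, -0.303, 0, 0, 0, 0, 0], [-0.058, -0.303, 0, 0, 0, 0, 0], [-0.058, -0.303, 0, 0, 0, 0, 0]]
  ]
}}

```text
time_s: 4.72
tool_pos: [0.5403, -0.0177, 0.1903]
tool_rot: [179.9, -0.0, 168.4]
force: [-0.6, 0.5, -1.2]
grip_width: 0.0174
grasp_force: 45.0
```

```bash
cat > nut.py <<'E'
from h import *
import sys
o=get_obs(); print(o['tool_pos'],o['tool_rot'],o['time_s'],o['grip_width'],o['force'])
c=snap('wrist'); save(c,sys.argv[1]); P=pts(c); z=P[...,2]; xy=P[...,:2]
near=np.hypot(xy[...,0]-.5556,xy[...,1]+.1188)<.05
f=c['frame']
m=(near&(f.min(2)>200)).astype(np.uint8)
cs,_=cv2.findContours(m,cv2.RETR_EXTERNAL,2)
if cs:
    k=max(cs,key=cv2.contourArea); k=cv2.convexHull(k); e=cv2.fitEllipse(k); print('washer',e,ray(c,*e[0],.015))
    w=np.array([ray(c,*p[0],.015) for p in k]); print('circ',cv2.minEnclosingCircle((w[:,:2]*1000).astype(np.float32)))
m=near&(z>.026)&(z<.036); q=P[m]; print('nut',len(q),q.mean(0),cv2.minEnclosingCircle((q[:,:2]*1000).astype(np.float32)), cv2.minAreaRect((q[:,:2]*1000).astype(np.float32)))
h=cv2.convexHull((q[:,:2]*1000).astype(np.float32))
th=np.arange(0,180,5); hp=h[:,0]; print('widths',[(int(t),round(float(np.ptp(hp@[np.cos(np.radians(t)),np.sin(np.radians(t))])),1)) for t in th])
# plate: points at z~.012 between washers, edges
m=(z>.008)&(z<.016)&(xy[...,1]<-.05)&(xy[...,0]>.45)&(xy[...,0]<.65); q=P[m]
n,l,s,ce=cv2.connectedComponentsWithStats(m.astype(np.uint8)); i=1+np.argmax(s[1:,4]); q=P[l==i]; print('plate',len(q),q.min(0),q.max(0),cv2.minAreaRect((q[:,:2]*1000).astype(np.float32)))
u0,v0=max(0,int(c['cx'])-1),0
E
python3 nut.py w2
```

```text
[ 0.54033998 -0.01770141  0.19029141] [ 1.79945433e+02 -2.94550142e-02  1.68351997e+02] 4.7167 0.01738916448764691 [-0.59632249  0.54166173 -1.24197564]
washer ((232.07826232910156, 250.4708709716797), (56.224700927734375, 62.132904052734375), 117.38471984863281) [ 0.55471633 -0.12003827  0.015     ]
circ ((555.55224609375, -120.18916320800781), 30.880022048950195)
nut 425 [ 0.55274115 -0.11725625  0.03096846] ((555.19287109375, -120.03702545166016), 15.249368667602539) ((555.1342163085938, -119.97647857666016), (27.032150268554688, 30.33506965637207), 24.231016159057617)
widths [(0, 29.9), (5, 29.6), (10, 29.0), (15, 28.2), (20, 27.4), (25, 27.1), (30, 28.0), (35, 28.9), (40, 29.6), (45, 30.1), (50, 30.4), (55, 30.5), (60, 30.4), (65, 30.1), (70, 29.6), (75, 28.9), (80, 27.9), (85, 27.5), (90, 28.3), (95, 28.9), (100, 29.4), (105, 29.9), (110, 30.2), (115, 30.3), (120, 30.3), (125, 30.0), (130, 29.5), (135, 28.8), (140, 27.8), (145, 27.6), (150, 28.4), (155, 29.1), (160, 29.6), (165, 29.9), (170, 30.1), (175, 30.1)]
plate 10888 [ 0.49469545 -0.26301539  0.00802816] [ 0.60273657 -0.07450836  0.01598931] ((546.7597045898438, -168.6005096435547), (109.09366607666016, 186.0053253173828), 1.5178284645080566)
```

View pics/w2.png

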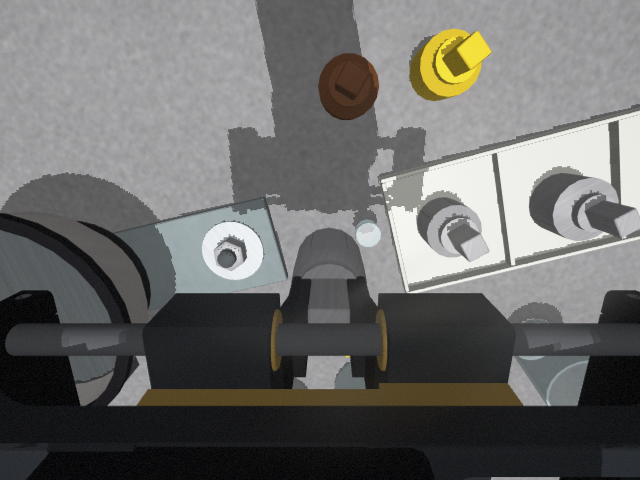

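Wrist view: left nut at (232,251), centre (0.5553, −0.120), about 27 mm across flats, flat normals at about 24° mod 60. The held socket shows in the fingers at (328,270). Move over the nut, yaw-aligned (socket yaw taken as −11.7°).

Request:
{"method": "servo_tool", "body": {
  "series": [
    [[-0.03, -0.1, 0, 0, 0, 0.035, 0], [-0.06, -0.2, 0, 0, 0, 0.07, 0], [-0.1, -0.28, 0, 0, 0, 0.105, 0], [-0.118, -0.324, 0, 0, 0, 0.135, 0], [-0.118, -0.324, 0.1, 0, 0, 0.135, 0], [-0.118, -0.324, 0.2, 0, 0, 0.135, 0], [-0.118, -0.324, 0.24, 0, 0, 0.135, 0], [-0.118, -0.324, 0.24, 0, 0, 0.135, 0], [-0.118, -0.324, 0.24, 0, 0, 0.135, 0]]
  ]
}}

```text
time_s: 5.52
tool_pos: [0.5555, -0.1199, 0.1184]
tool_rot: [-180.0, -0.1, 144.1]
force: [0.9, -0.3, -1.6]
grip_width: 0.0179
grasp_force: 45.0
```

```bash
python3 - <<'E'
from h import *
o=get_obs(); print(o['tool_pos'],o['tool_rot'],o['time_s'],o['force'])
s=snap('side'); t=snap('top')
p=np.array([.5553,-.12,.04])
def proj(c,p):
    q=c['rotation'].T@(p-c['origin']); return q[:2]/q[2]*c['fx']+[c['cx'],c['cy']]
a=[]
for c in(s,t):
    u,v=proj(c,p).astype(int); a.append(cv2.resize(c['frame'][max(0,v-50):v+50,u-65:u+65],(390,300)))
w=snap('wrist'); a.append(cv2.resize(w['frame'][130:330,190:450],(390,300)))
cv2.imwrite('pics/h1.png',np.hstack(a[:2])[:,:,::-1]); cv2.imwrite('pics/h1w.png',w['frame'][:,:,::-1])
E
```

```text
[ 0.55549968 -0.11991897  0.11839152] [-1.79976782e+02 -5.80630392e-02  1.44131295e+02] 5.5167 [ 0.85932797 -0.31046787 -1.60468133]
```

View pics/h1.png

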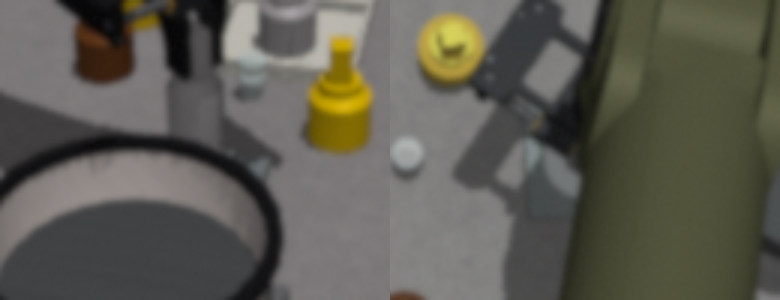

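Side crop shows the socket hanging above the nut behind the bowl at about (195,110), clear of the rim; the top view is blocked by the arm. Descend gently.

Request:
{"method": "servo_tool", "body": {
  "series": [
    [[0, 0, 0.035, 0, 0, 0, 0], [0, 0, 0.07, 0, 0, 0, 0], [0, 0, 0.08, 0, 0, 0, 0], [0, 0, 0.09, 0, 0, 0, 0], [0, 0, 0.1, 0, 0, 0, 0], [0, 0, 0.105, 0, 0, 0, 0], [0, 0, 0.11, 0, 0, 0, 0], [0, 0, 0.11, 0, 0, 0, 0]]
  ]
}}

```text
time_s: 6.33
tool_pos: [0.5554, -0.1212, 0.0853]
tool_rot: [-180.0, -0.0, 144.0]
force: [0.3, 0.5, -1.8]
grip_width: 0.0177
grasp_force: 45.0
```

Request:
{"method": "servo_tool", "body": {
  "series": [
    [[0, 0, 0.008, 0, 0, 0, 0], [0, 0, 0.016, 0, 0, 0, 0], [0, 0, 0.024, 0, 0, 0, 0], [0, 0, 0.03, 0, 0, 0, 0], [0, 0, 0.036, 0, 0, 0, 0], [0, 0, 0.04, 0, 0, 0, 0], [0, 0, 0.043, 0, 0, 0, 0], [0, 0, 0.043, 0, 0, 0, 0]]
  ]
}}

```text
time_s: 7.0
tool_pos: [0.5555, -0.1212, 0.0725]
tool_rot: [180.0, 0.0, 144.0]
force: [-0.5, 0.1, -1.3]
grip_width: 0.0177
grasp_force: 45.0
```

Request:
{"method": "servo_tool", "body": {
  "series": [
    [[0, 0, 0.003, 0, 0, 0, 0], [0, 0, 0.006, 0, 0, 0, 0], [0, 0, 0.006, 0, 0, 0, 0], [0, 0, 0.006, 0, 0, 0, 0], [0, 0, 0.006, 0, 0, 0, 0]]
  ]
}}

```text
time_s: 7.42
tool_pos: [0.5557, -0.1213, 0.0723]
tool_rot: [180.0, 0.0, 144.0]
force: [-3.1, 0.0, 6.7]
grip_width: 0.0179
grasp_force: 45.0
```

```bash
python3 - <<'E'
from h import *
o=get_obs(); print(o['tool_pos'],o['force'],o['grip_width'],o['grasp_force'])
print(env.sign_off())
E
```

```text
[ 0.55572133 -0.1212551   0.07231996] [-3.13075398  0.03392498  6.74307355] 0.017852159825462264 44.99673116952181
the job is handed in; nothing more can be done
None
```

The job is handed in: the smallest socket was the first one tried and it fitted, so it now sits fully home on the left-lug nut, held by its square adapter at 45 N, and no other socket was moved. The evidence is force and height readings (no resistance on the way down, contact at washer height), not a picture of the seated socket.

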